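# Check the hand brake of the instrument dolly

## Task

With the outside of the closed fingers, press the long brake lever on the dolly's push bar in towards the bar until it stops short of it, and lean on it firmly there (10 to 20 N) for two seconds to see that it comes no closer. Then let it follow the fingers gently back out to rest, without letting it snap, and move clear. Only push the lever, never pinch it; do not touch the push bar, and leave the small thumb lever and the things on the bench where they are.

Things in the scene. Friction and masses are not known exactly. Their poses are not given: they have to be found in the camera images.
- dolly: Low wheeled aluminium dolly carrying a cream block heater with a dark blue lid (167 mm high), fixed on the bench, yawed up to 0.3 rad. Origin: on the bench, right under the middle of the push bar. x: level, square to the bar, from bar to heater, away from the robot (deck and heater fill x = 70 to 370, y = -190 to 190 mm); y along the bar; z up.
- push_bar: Level round bar, 350 mm along the dolly's y, axis 200 mm above the bench; steel 20 mm thick, black rubber sleeve 25 mm thick from y = -50 to 80 mm, posts at y = +-175 mm. A black clamp at y = 105 to 135 mm holds the brake lever's hinge on the robot's side. Frame: the dolly's (origin on the bench). Not to be touched.
- lever_blade: The long brake lever on the robot's side of the bar: straight aluminium blade 165 mm long, 10 thick, 16 tall, 18 mm ball at the free end, level, 200 mm above the bench. Origin: on its vertical hinge axis, at dolly x = -45, y = 120 mm. x runs along the blade to the free end (roughly the dolly's -y), y level, square to the blade, towards the bar; z up. Robot-side face: y = -5 mm.
- press_point (a point): Middle of the height of the blade's robot-side face, 130 mm from the hinge towards the free end: a good place to press. It travels about 38 mm along the dolly's x from rest to stop. Its axes are the blade's.
- brake_lever (a joint): Turn of the brake lever, rad: 0 at rest (leaning out, free end 93 mm from the bar's axis), 0.30 at its hard stop (parallel to the bar, 27 mm free gap to the sleeve). Return spring: at the press point it starts to move at 1.2 N and needs 3.5 N just before the stop. Let go, it springs back fast.
- thumb_lever (a joint): Small aluminium thumb lever, 8 mm thick with a 14 mm ball, standing up from a black clamp on the bar near the other end (dolly y = -135 mm), top 255 mm above the bench when upright. Angle in rad: 0 upright, positive leans away from the robot; it stays where it is left. Leave it alone.
- thumb_tip (a point): Top of the thumb lever's ball.
- tube_rack: Loose white rack of small clear tubes, 85 x 130 mm, 59 mm high; beside the dolly's front. Origin: centre of its underside.
- tip_box: Loose grey pipette tip box with a white lid, 85 x 120 mm, 65 mm high; beside the dolly's front. Origin: centre of its underside.
- reagent_bottle: Loose round bottle, 54 mm across, 120 mm high, beside the dolly. Origin: centre of its underside.
- cold_block: Loose tube block, white with an aluminium top full of small holes, 75 x 110 mm, 40 mm high, on the bench in front of the push bar. Origin: centre of its underside.
Mind the look-alikes: they are no part of the job. There is more than one size of the reagent_bottle; the one meant has the size given above. Leave any red look-alike of the cold_block alone.

How it is judged (in metres and radians):
On the way:
1. the brake lever is pressed against its stop by the fingers with more than 7 N, for 1 s (value of joint brake_lever above 0.285 rad and contact force between the fingers and lever_blade above 7 N), for 1 s.
At the end, for the whole second after the job is handed in: The brake lever is back out at rest (within 0.03 rad), the thumb lever's top is within 8 mm and the rack, tip box, bottle and block are upright and within 20 mm of where they were (value of joint brake_lever below 0.03 rad and distance of each of tube_rack, tip_box, reagent_bottle, cold_block from where it was at the start of the episode below 0.02 m and angle between each of tube_rack, tip_box, reagent_bottle, cold_block's own z axis and vertical below 0.1 rad and distance of thumb_tip from where it was at the start of the episode below 0.008 m); the robot touches nothing.
It fails at once if the lever is pushed with brute force (over 40 N) (contact force between the fingers and lever_blade above 40 N).
It fails at once if the lever is let snap back (faster than 3 rad/s) (velocity of joint brake_lever below -3 rad/s).
It fails at once if the lever is pinched, or worked from between the fingers or from the bar's side, instead of pushed with the outside of the fingers (contact force between the fingers and lever_blade above 1 N and y of the grasp point in the frame of lever_blade above -0.008 m).
It fails at once if the push bar is touched by the robot (over 2 N) (contact force between any of the fingers, the arm and push_bar above 2 N).
It fails at once if the thumb lever (over 8 mm) or a thing on the bench (over 20 mm) is moved or lifted (distance of thumb_tip from where it was at the start of the episode above 0.008 m or distance of any of tube_rack, tip_box, reagent_bottle, cold_block from where it was at the start of the episode above 0.02 m).
It also fails if it takes over 45 s, if anything falls off the work surface, if the arm or the gripper's body presses on something with over 40 N, if the wrist force passes 120 N, or if a joint passes its speed limit or range.

## Robot

A 6-joint arm with a two-finger parallel gripper is mounted at the origin on the work surface. World frame = base frame: x ahead of the robot, y to its left, z up, the work surface at z = 0. Lengths are in m, angles in degrees, forces in N, time in s.
With the tool pointing down it reaches from about 0.35 to 0.875 m from the base axis. Payload 4.2 kg.
Tool frame: the origin (TCP) lies midway between the tips of the shut fingers; the grasp point (between the pads) lies 19 mm behind it (r.pinch_z is the distance from the TCP to the grasp point, in m); z points along the fingers, y is the line along which they close (so a half turn about z gives the same grasp; the last joint's range is limited). The gripper opens to 87 mm and grips with 3 to 60 N. Pads are 19 mm wide; open, the fingers measure 117 mm over their backs; the gripper's body (75 mm by 190 mm) begins 51 mm behind the grasp point.
Start: joints at [-50.443, 22.042, 0.453, 0, -68.411, -14.817], TCP at [0.262, -0.568, 0.223] pointing down, gripper open.
Joint ranges: [-179.83, 179.83], [-69.29, 118.12], [-61.27, 80.66], [-181.25, 117.63], [-171.15, -9.14], [-177.46, 177.46]. Speed limits (degrees/s): [159.86, 159.86, 180, 180, 180, 180].

## Interface

Orientations are given as a 3x3 rotation matrix whose columns are the frame's x, y, z axes.
In Python, from station import r, imaging, models gives the robot as it stands. The module is installed in compiled form; this text tells all that it offers.
- The arm moves only by the tool apply_moves, never from a script. Its argument "moves" is a list of rows, each a list of 2 entries, a list of its own where there are three numbers: the shift along the tool's x, y, z in m, then the turn about the tool's z in degrees. A call has 1 to 5 rows; each row shifts and turns the commanded pose from where the row before left it, along the tool's axes as they then stand; what a row does not reach is not made up. A row lasts 1/12 s, in which the tool goes at most 41.7 mm and 7.16 degrees, less where a joint would pass 70% of its speed; a pose out of reach is approached as far as the arm can. A call is refused whole if a number of a shift passes 0.0417 or a number of a turn 7.16, either way. A call with a gripper value outside its range is refused whole. "hand" is the finger opening in m, from 0 to 0.087, set as the call begins (left out, the last holds). The fingers move at their own pace and stop on an object; the grip force is fixed at half the most. Time passes only in rows, so rows that do not move let the fingers close. It gives the time, the measured TCP pose, the force, the opening and the grip force at its end, in the units of the state.
- r.sense(): the state, without advancing time (a new reading comes with each control period).
- imaging.capture(name): name is "side" or "top"; returns a dict with "frame" (480x640x3 uint8, blue, green, red), "intrinsics" (3x3 intrinsics, pixels), "eye" and "orientation" of the camera in the world. Camera axes: x right, y down, z forward; pixel columns grow to the right and rows downward; lengths in m; the calibration is good to about 2 mm. A picture is of the moment at which its call begins. There is no depth.
- r.finish_job(): hands the job in; it is judged then, once.
Trained networks look in a picture, given as the dict that the camera call returned (one of the last four; its "shot" number tells which), for a name from the list of things; names that differ only in an ending like _2 or _b are one class to them, and where a whole thing is asked for, a point or a joint stands for the part that bears it (a point fixed in the world has none). Each returns a list of dicts, best first, with "confidence" (0 to 1); they miss things now and then, are a little off and sometimes report something else, mostly with a low value. They report only what shows in the picture. A call takes as long as a camera call. They do not tell look-alikes from the thing itself.
- models.cut_out(picture, target): "region" (480x640 bool, what is visible of it) and "extent" ([left, top, width, height] as shares, 0 to 1, of the picture: columns of its width, rows of its height, round what is visible of it).
- models.place_of(picture, target): "at" ([column, row] as shares, 0 to 1, of the picture: columns of its width, rows of its height: a listed point, or the origin of a listed thing).
The state is a dict: "time_s": time; "joints": joint angles; "joint_velocities": joint speeds; "effort": joint torques, N m; "tcp_pos": TCP position; "ee_rot": TCP orientation; "wrist_force": force on the tool from outside, world axes, zero at the start; "moment": the same for the moment, N m; "gripper_width": opening from 0.0 (shut) to 1.0 (fully open); "gripper_force": force on a finger pad.
Only numpy, scipy, OpenCV 4.12 (cv2) and the standard library are available. Lean on these libraries where they do the work, as an engineer would, in place of code of your own. Each camera call takes 0.05 s, during which the arm holds its last target. There are 200 camera calls.

## Working session

There is one attempt and no reset: what is moved stays moved. The work goes in short steps, Python scripts to look and compute and a tool call to move; the robot and the scene stay as the last step left them, time stands still between calls to the robot, and variables do not carry over. Pictures are saved under pics/ and viewed, at most 10 in all, crops included, and the job is handed in when it is done.

Besides the shell and the picture viewer there is one more tool, called after "Call:" by a JSON object that holds its "op" and its "data", one argument or row to a line. apply_moves: Moves the arm, as the interface text tells. Its arguments: {"type":"object","properties":{"moves":{"type":"array"},"hand":{"type":"number"}},"required":["moves"]}

```bash
mkdir -p pics; cat > h.py <<'E'
from station import r, imaging, models
import numpy as np, cv2
def ray(p,at):
    K=p["intrinsics"];d=np.linalg.inv(np.array(K))@np.array([at[0],at[1],1.]);R=np.array(p["orientation"])
    return np.array(p["eye"]),R@d
def onz(p,at,z):
    e,d=ray(p,at);return e+d*(z-e[2])/d[2]
def proj(p,X):
    c=np.array(p["orientation"]).T@(np.array(X)-np.array(p["eye"]));q=np.array(p["intrinsics"])@c;return q[:2]/q[2]
E
python3 - <<'E'
from h import *
s=r.sense();print(s["time_s"],s["tcp_pos"],np.round(s["ee_rot"],3).tolist(),s["wrist_force"],s["gripper_width"],r.pinch_z)
for n in("side","top"):
    p=imaging.capture(n);cv2.imwrite(f"pics/{n}.png",p["frame"])
    print(n,np.round(p["eye"],3))
    for t in["dolly","push_bar","lever_blade","press_point","thumb_tip","cold_block","reagent_bottle","tube_rack","tip_box"]:
        for d in models.place_of(p,t)[:3]:
            a=np.array(d["at"])*[640,480]
            z={"dolly":0,"push_bar":0,"lever_blade":.2,"press_point":.2,"thumb_tip":.255}.get(t,0)
            print(t,round(d["confidence"],2),a.round(1),onz(p,a,z).round(4))
E
```

```text
0.0 [ 0.26132873 -0.5670814   0.22146974] [[-0.908, -0.418, -0.001], [-0.418, 0.908, 0.002], [0.0, 0.002, -1.0]] [-1.13525862  0.48934281 -0.14897589] 1.0003111655530605 0.0187
side [0.466 0.597 0.818]
push_bar 0.52 [332.1 219.1] [ 0.5478 -0.2661  0.    ]
lever_blade 0.69 [314.8 281.6] [0.5432 0.1061 0.2   ]
press_point 0.8 [361.1 237.1] [ 0.468  -0.0102  0.2   ]
thumb_tip 0.42 [333.  166.4] [ 0.5353 -0.1542  0.255 ]
cold_block 0.88 [418.4 394.1] [0.3404 0.1987 0.    ]
cold_block 0.78 [366.7 303. ] [ 0.4461 -0.0036  0.    ]
reagent_bottle 0.75 [373.1 258.2] [ 0.4361 -0.1381  0.    ]
reagent_bottle 0.67 [336.1 220.7] [ 0.5367 -0.2611  0.    ]
reagent_bottle 0.33 [358.9 240. ] [ 0.4735 -0.1962  0.    ]
tube_rack 0.86 [327.7 424.4] [0.5054 0.2723 0.    ]
tip_box 0.62 [381.6 216.1] [ 0.4182 -0.2898 -0.    ]
top [ 0.417 -0.004  1.667]
push_bar 0.43 [433.1 285.8] [ 0.4247 -0.2799  0.    ]
lever_blade 0.81 [285.4 237.7] [0.544  0.1014 0.2   ]
press_point 0.54 [334.6 268.7] [ 0.468  -0.0148  0.2   ]
thumb_tip 0.43 [396.2 233.4] [ 0.5446 -0.1572  0.255 ]
cold_block 0.96 [257.2 319.6] [0.3419 0.1942 0.    ]
cold_block 0.88 [331.6 284.5] [ 0.4327 -0.0073  0.    ]
reagent_bottle 0.81 [381.9 279.3] [ 0.4443 -0.143   0.    ]
reagent_bottle 0.72 [423. 240.] [ 0.5486 -0.2565  0.    ]
reagent_bottle 0.71 [464.9 218.1] [ 0.6061 -0.3715  0.    ]
tube_rack 0.85 [226.7 261.1] [0.5005 0.2759 0.    ]
tube_rack 0.53 [331.3 281.7] [ 0.4401 -0.0067  0.    ]
tip_box 0.72 [430.4 287.2] [ 0.4211 -0.2726  0.    ]
```

View pics/side.png

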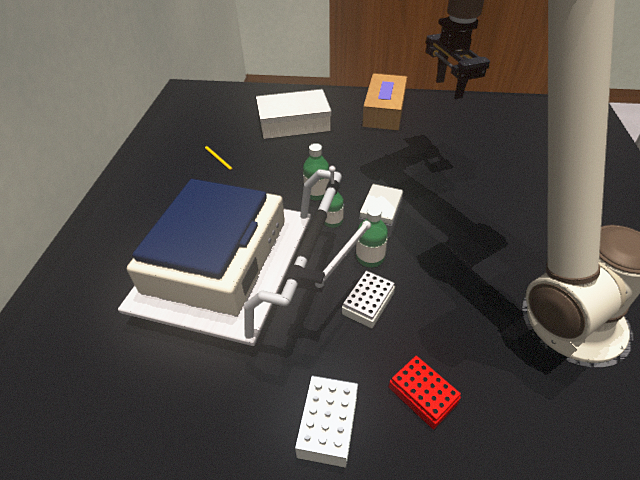

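View pics/top.png

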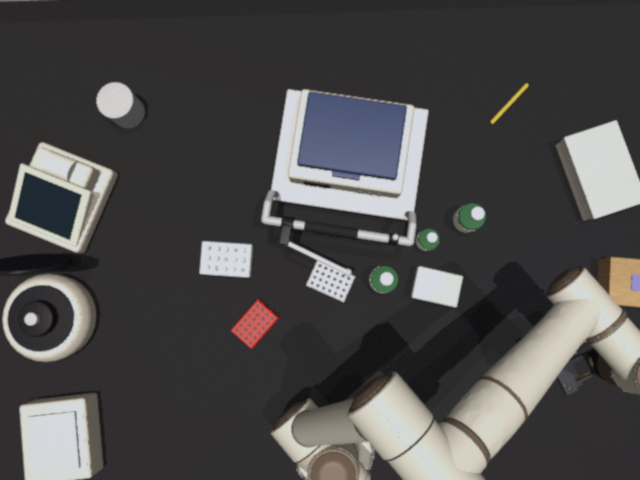

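The side view shows the lever running from the clamp (about 300,275) to the ball (367,227). In the top view it runs from (287,238) to (350,271), with the white cold block under its end (331,281) and the red look-alike at (255,323). The green bottles are at (383,279), (428,239) and (470,217), and the tip box is at (437,287). I'll refine the lever line next.

```bash
python3 - <<'E'
from h import *
p=imaging.capture("top");q=imaging.capture("side")
for n,c in(("top",p),("side",q)):
    for t in("push_bar","lever_blade","thumb_lever","dolly","reagent_bottle","tip_box","cold_block"):
        for d in models.cut_out(c,t)[:3]:
            m=d["region"];ys,xs=np.nonzero(m)
            print(n,t,round(d["confidence"],2),len(xs),xs.min(),xs.max(),ys.min(),ys.max(),end=" ")
            if t in("lever_blade","push_bar"):
                g=np.array([onz(c,(x+.0,y+.0),.2)[:2] for x,y in zip(xs,ys)])
                v=cv2.fitLine(g.astype(np.float32),cv2.DIST_HUBER,0,.001,.001).ravel()
                s=(g-v[2:])@v[:2];a=np.percentile(s,[0.5,99.5])
                print("angle",np.degrees(np.arctan2(v[0],v[1])).round(2),"ends",(v[2:]+a[0]*v[:2]).round(4),(v[2:]+a[1]*v[:2]).round(4),end="")
            print()
def crop(c,x,y,w,h,k,n): cv2.imwrite(n,cv2.resize(c["frame"][y:y+h,x:x+w],None,fx=k,fy=k,interpolation=cv2.INTER_CUBIC))
crop(p,255,180,200,140,4,"pics/tc.png");crop(q,280,150,140,140,4,"pics/sc.png")
E
```

```text
top push_bar 0.86 1581 264 409 215 245 angle 8.96 ends [ 0.5311 -0.1903] [0.5844 0.1479]
top push_bar 0.35 1105 307 353 261 301 angle 27.16 ends [ 0.4169 -0.0461] [0.4611 0.0401]
top lever_blade 0.77 318 289 350 243 275 angle 27.15 ends [ 0.4566 -0.0496] [0.529  0.0916]
top dolly 0.94 17227 262 427 90 275 
top reagent_bottle 0.88 723 453 485 204 232 
top reagent_bottle 0.65 431 415 439 229 250 
top reagent_bottle 0.62 584 370 397 266 292 
top tip_box 0.92 1580 409 461 267 307 
top cold_block 0.71 1172 307 354 261 301 
top cold_block 0.69 1205 232 279 300 347 
top cold_block 0.18 1596 409 461 267 307 
side push_bar 0.56 2008 282 341 173 300 angle 8.48 ends [ 0.5312 -0.1989] [0.5824 0.145 ]
side lever_blade 0.83 579 316 370 221 287 angle 26.28 ends [ 0.4561 -0.0537] [0.5393 0.1149]
side thumb_lever 0.44 62 330 334 167 182 
side dolly 0.76 22374 118 370 166 345 
side reagent_bottle 0.9 848 303 328 144 200 
side reagent_bottle 0.85 1280 356 386 206 267 
side reagent_bottle 0.75 432 326 342 194 227 
side tip_box 0.66 1077 360 401 185 234 
side cold_block 0.95 1826 342 393 271 327 
side cold_block 0.71 2741 389 459 357 427 
side cold_block 0.17 611 316 370 221 287
```

View pics/tc.png

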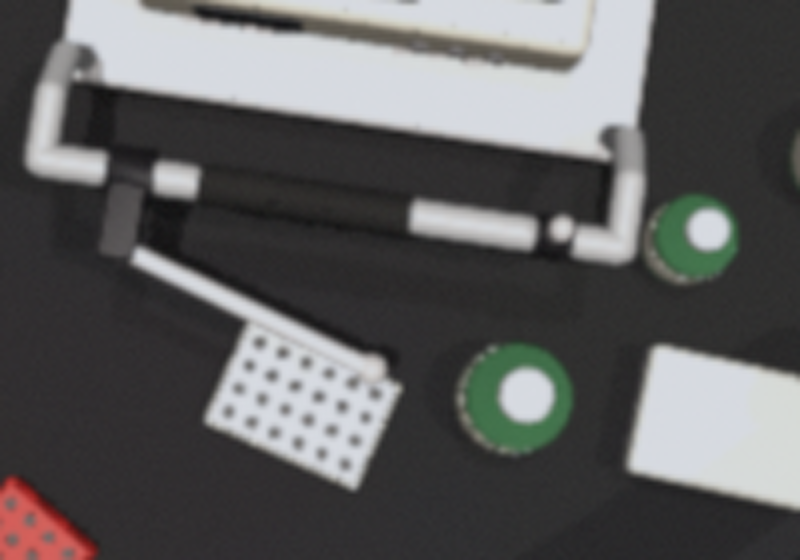

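View pics/sc.png

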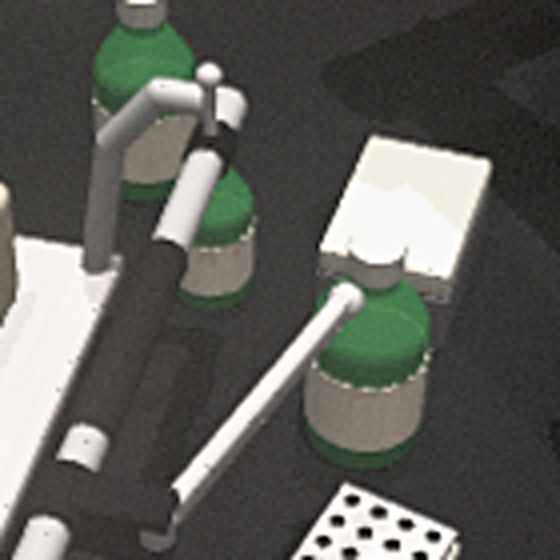

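The networks and my own fit agree: dolly yaw is about -9°, the hinge is at (0.532, 0.101) and the press point at (0.470, -0.013, 0.2). I'll close the fingers, turn so the tool's -x faces the bar, and travel to a stand-off pose.

Call:
{"op": "apply_moves", "data": {
  "hand": 0,
  "moves": [
    [[0,0,0],7],
    [[0,0,0],7],
    [[0,0,0],7],
    [[0,0,0],7],
    [[0,0,0],5.7]
  ]
}}

```text
time_s: 2.22
tcp_pos: [0.2616, -0.5676, 0.2225]
ee_rot: [[-0.987, 0.161, -0.0], [0.161, 0.987, 0.0], [0.0, 0.0, -1.0]]
wrist_force: [-0.5, 0.2, 0.3]
gripper_width: 0.708
gripper_force: 0.0
```

Call:
{"op": "apply_moves", "data": {
  "moves": [
    [[-0.004,0.02,0],0],
    [[-0.004,0.038,0],0],
    [[-0.004,0.038,0],0],
    [[-0.004,0.038,0],0],
    [[-0.004,0.038,0],0]
  ]
}}

```text
time_s: 2.63
tcp_pos: [0.3081, -0.3993, 0.2225]
ee_rot: [[-0.988, 0.157, 0.0], [0.157, 0.988, -0.0], [-0.0, -0.0, -1.0]]
wrist_force: [1.3, 0.4, -0.1]
gripper_width: 0.325
gripper_force: 0.0
```

Call:
{"op": "apply_moves", "data": {
  "moves": [
    [[-0.004,0.038,0],0],
    [[-0.004,0.038,0],0],
    [[-0.004,0.038,0],0],
    [[-0.004,0.038,0],0],
    [[-0.004,0.038,0],0]
  ]
}}

```text
time_s: 3.05
tcp_pos: [0.3576, -0.2146, 0.2229]
ee_rot: [[-0.988, 0.156, 0.001], [0.156, 0.988, -0.0], [-0.001, -0.0, -1.0]]
wrist_force: [0.5, 0.2, -0.3]
gripper_width: 0.023
gripper_force: 0.0
```

Call:
{"op": "apply_moves", "data": {
  "moves": [
    [[-0.004,0.038,0],0],
    [[-0.004,0.038,0],0],
    [[-0.004,0.038,0],0],
    [[-0.004,0.038,0],0],
    [[-0.003,0.03,0],0]
  ]
}}

```text
time_s: 3.47
tcp_pos: [0.405, -0.037, 0.2231]
ee_rot: [[-0.988, 0.154, 0.002], [0.154, 0.988, 0.001], [-0.002, 0.001, -1.0]]
wrist_force: [1.6, 0.4, -0.4]
gripper_width: 0.003
gripper_force: 0.0
```

Call:
{"op": "apply_moves", "data": {
  "moves": [
    [[0,0.01,0],0],
    [[0,0.01,0],0],
    [[0,0,0.01],0],
    [[0,0,0],0],
    [[0,0,0],0]
  ]
}}

```text
time_s: 3.88
tcp_pos: [0.4071, -0.0203, 0.2123]
ee_rot: [[-0.988, 0.157, -0.001], [0.157, 0.988, -0.001], [0.001, -0.001, -1.0]]
wrist_force: [0.1, -0.7, -0.1]
gripper_width: 0.006
gripper_force: 0.0
```

Call:
{"op": "apply_moves", "data": {
  "moves": [
    [[0,0.015,0.005],0],
    [[0,0,0.01],0],
    [[0,0,0.01],0],
    [[-0.01,0,0],0],
    [[-0.01,0,0],0]
  ]
}}

```text
time_s: 4.3
tcp_pos: [0.4305, -0.0088, 0.188]
ee_rot: [[-0.988, 0.156, 0.0], [0.156, 0.988, -0.0], [-0.0, -0.0, -1.0]]
wrist_force: [0.5, 0.6, 0.4]
gripper_width: 0.005
gripper_force: 0.0
```

Call:
{"op": "apply_moves", "data": {
  "moves": [
    [[-0.008,0,0],0],
    [[0,0,0],0],
    [[0,0,0],0],
    [[0,0,0],0]
  ]
}}

```text
time_s: 4.63
tcp_pos: [0.4378, -0.0094, 0.1877]
ee_rot: [[-0.988, 0.156, -0.0], [0.156, 0.988, 0.0], [0.0, 0.0, -1.0]]
wrist_force: [0.2, 0.1, 0.6]
gripper_width: 0.006
gripper_force: 0.0
```

```bash
python3 - <<'E'
from h import *
s=r.sense();T=np.array(s["tcp_pos"]);print(s["time_s"],T.round(4),np.round(s["wrist_force"],2))
x=np.array([.988,-.156]);y=np.array([.156,.988]);print("dolly",(T[:2]-[.5575,-.024])@x,(T[:2]-[.5575,-.024])@y)
q=imaging.capture("side");p=imaging.capture("top")
a=cv2.resize(q["frame"][150:310,270:430],(400,400),interpolation=2)
b=cv2.resize(p["frame"][190:310,260:380],(400,400),interpolation=2)
cv2.imwrite("pics/n1.png",np.hstack([a,b]))
for n,c in(("side",q),("top",p)):
  for t in("press_point","lever_blade"):
    for d in models.place_of(c,t)[:1]:print(n,t,d["confidence"],onz(c,np.array(d["at"])*[640,480],.2))
E
```

```text
4.6333 [ 0.4378 -0.0094  0.1877] [0.24 0.11 0.63]
dolly -0.12055934576778998 -0.004297699545861868
side press_point 0.7 [ 0.47376744 -0.00968716  0.2       ]
top press_point 0.63 [ 0.46847904 -0.01476189  0.2       ]
top lever_blade 0.7 [0.5329745  0.10004056 0.2       ]
```

View pics/n1.png

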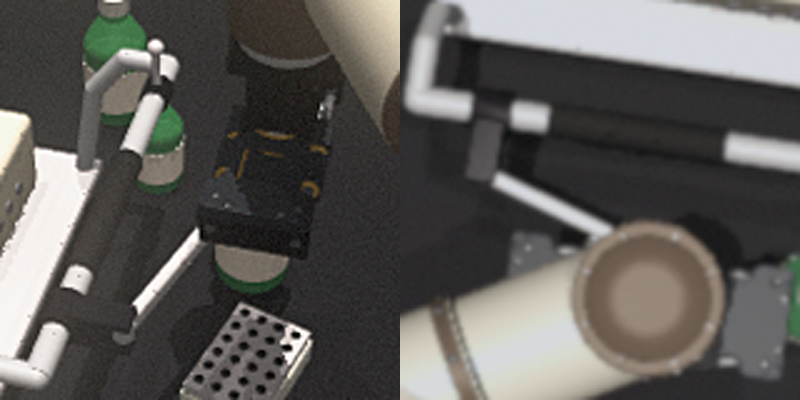

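The left half (side view) shows the gripper body in front of the lever's end, and the lever is still at rest. The right half (top view) shows the body lying along the bar and well clear of it. I'll advance.

Call:
{"op": "apply_moves", "data": {
  "moves": [
    [[-0.004,0,0],0],
    [[-0.004,0,0],0],
    [[-0.004,0,0],0],
    [[-0.004,0,0],0],
    [[-0.004,0,0],0]
  ]
}}

```text
time_s: 5.35
tcp_pos: [0.4576, -0.0125, 0.1874]
ee_rot: [[-0.988, 0.156, -0.001], [0.156, 0.988, -0.0], [0.001, -0.0, -1.0]]
wrist_force: [-1.0, -0.2, 0.2]
gripper_width: 0.012
gripper_force: 0.6
```

Call:
{"op": "apply_moves", "data": {
  "moves": [
    [[-0.004,0,0],0],
    [[-0.004,0,0],0],
    [[-0.004,0,0],0],
    [[-0.004,0,0],0],
    [[0,0,0],0]
  ]
}}

```text
time_s: 5.77
tcp_pos: [0.4735, -0.0151, 0.1872]
ee_rot: [[-0.988, 0.156, -0.001], [0.156, 0.988, -0.0], [0.001, -0.001, -1.0]]
wrist_force: [-1.5, 0.8, -0.1]
gripper_width: 0.002
gripper_force: 1.0
```

Call:
{"op": "apply_moves", "data": {
  "moves": [
    [[-0.003,0,0],0],
    [[-0.003,0,0],0],
    [[-0.003,0,0],0],
    [[0,0,0],0]
  ]
}}

```text
time_s: 6.1
tcp_pos: [0.4824, -0.0164, 0.1874]
ee_rot: [[-0.988, 0.156, -0.0], [0.156, 0.988, -0.0], [0.0, -0.0, -1.0]]
wrist_force: [-3.0, -0.6, -0.2]
gripper_width: 0.009
gripper_force: 1.2
```

Call:
{"op": "apply_moves", "data": {
  "moves": [
    [[-0.002,0,0],0],
    [[-0.002,0,0],0],
    [[0,0,0],0],
    [[0,0,0],0]
  ]
}}

```text
time_s: 6.43
tcp_pos: [0.486, -0.0169, 0.1875]
ee_rot: [[-0.988, 0.156, -0.0], [0.156, 0.988, -0.0], [0.0, -0.0, -1.0]]
wrist_force: [-3.0, -1.5, 0.8]
gripper_width: 0.004
gripper_force: 1.3
```

Call:
{"op": "apply_moves", "data": {
  "moves": [
    [[-0.002,0,0],0],
    [[-0.002,0,0],0],
    [[-0.001,0,0],0],
    [[0,0,0],0]
  ]
}}

```text
time_s: 6.77
tcp_pos: [0.4912, -0.0178, 0.1875]
ee_rot: [[-0.988, 0.156, -0.0], [0.156, 0.988, -0.0], [0.0, -0.0, -1.0]]
wrist_force: [-4.5, -1.7, -0.6]
gripper_width: 0.003
gripper_force: 1.5
```

Call:
{"op": "apply_moves", "data": {
  "moves": [
    [[-0.001,0,0],0],
    [[-0.001,0,0],0],
    [[0,0,0],0],
    [[0,0,0],0]
  ]
}}

```text
time_s: 7.1
tcp_pos: [0.493, -0.018, 0.1875]
ee_rot: [[-0.988, 0.156, -0.0], [0.156, 0.988, -0.0], [0.0, -0.0, -1.0]]
wrist_force: [-3.7, -1.1, 0.3]
gripper_width: 0.006
gripper_force: 1.5
```

Call:
{"op": "apply_moves", "data": {
  "moves": [
    [[-0.001,0,0],0],
    [[-0.001,0,0],0],
    [[0,0,0],0],
    [[0,0,0],0]
  ]
}}

```text
time_s: 7.43
tcp_pos: [0.495, -0.0183, 0.1875]
ee_rot: [[-0.988, 0.156, -0.0], [0.156, 0.988, -0.0], [0.0, -0.0, -1.0]]
wrist_force: [-3.5, -2.4, -0.2]
gripper_width: 0.004
gripper_force: 1.6
```

Call:
{"op": "apply_moves", "data": {
  "moves": [
    [[-0.001,0,0],0],
    [[0,0,0],0],
    [[0,0,0],0]
  ]
}}

```text
time_s: 7.68
tcp_pos: [0.496, -0.0184, 0.1875]
ee_rot: [[-0.988, 0.156, -0.0], [0.156, 0.988, -0.0], [0.0, -0.0, -1.0]]
wrist_force: [-3.7, -2.5, 0.2]
gripper_width: 0.004
gripper_force: 1.6
```

Call:
{"op": "apply_moves", "data": {
  "moves": [
    [[-0.001,0,0],0],
    [[0,0,0],0],
    [[0,0,0],0]
  ]
}}

```text
time_s: 7.93
tcp_pos: [0.497, -0.0186, 0.1876]
ee_rot: [[-0.988, 0.156, -0.0], [0.156, 0.988, -0.0], [0.0, -0.0, -1.0]]
wrist_force: [-4.3, -2.8, 1.1]
gripper_width: 0.005
gripper_force: 1.7
```

Call:
{"op": "apply_moves", "data": {
  "moves": [
    [[-0.0005,0,0],0],
    [[0,0,0],0],
    [[0,0,0],0]
  ]
}}

```text
time_s: 8.18
tcp_pos: [0.4974, -0.0187, 0.1876]
ee_rot: [[-0.988, 0.156, -0.0], [0.156, 0.988, -0.0], [0.0, -0.0, -1.0]]
wrist_force: [-3.1, -1.8, 0.1]
gripper_width: 0.005
gripper_force: 1.7
```

Call:
{"op": "apply_moves", "data": {
  "moves": [
    [[-0.001,0,0],0],
    [[0,0,0],0],
    [[0,0,0],0]
  ]
}}

```text
time_s: 8.43
tcp_pos: [0.4983, -0.0188, 0.1875]
ee_rot: [[-0.988, 0.156, -0.001], [0.156, 0.988, -0.0], [0.001, -0.0, -1.0]]
wrist_force: [-3.8, -2.0, 0.8]
gripper_width: 0.004
gripper_force: 2.0
```

Call:
{"op": "apply_moves", "data": {
  "moves": [
    [[-0.001,0,0],0],
    [[0,0,0],0],
    [[0,0,0],0]
  ]
}}

```text
time_s: 8.68
tcp_pos: [0.4985, -0.0189, 0.1875]
ee_rot: [[-0.988, 0.156, -0.002], [0.156, 0.988, 0.0], [0.002, -0.0, -1.0]]
wrist_force: [-6.9, -1.4, 1.5]
gripper_width: 0.01
gripper_force: 3.1
```

The lever has met its stop: the TCP has stopped advancing while the force climbs. I'll now lean on it.

Call:
{"op": "apply_moves", "data": {
  "moves": [
    [[-0.001,0,0],0],
    [[0,0,0],0],
    [[0,0,0],0]
  ]
}}

```text
time_s: 8.93
tcp_pos: [0.4988, -0.019, 0.1875]
ee_rot: [[-0.988, 0.156, -0.004], [0.156, 0.988, 0.0], [0.004, -0.0, -1.0]]
wrist_force: [-8.5, -1.1, 3.7]
gripper_width: 0.004
gripper_force: 4.1
```

Call:
{"op": "apply_moves", "data": {
  "moves": [
    [[-0.001,0,0],0],
    [[0,0,0],0],
    [[0,0,0],0]
  ]
}}

```text
time_s: 9.18
tcp_pos: [0.499, -0.0191, 0.1874]
ee_rot: [[-0.988, 0.156, -0.005], [0.156, 0.988, 0.0], [0.005, -0.001, -1.0]]
wrist_force: [-10.9, 0.8, 4.9]
gripper_width: 0.008
gripper_force: 5.2
```

Call:
{"op": "apply_moves", "data": {
  "moves": [
    [[-0.001,0,0],0],
    [[-0.0005,0,0],0],
    [[0,0,0],0],
    [[0,0,0],0],
    [[0,0,0],0]
  ]
}}

```text
time_s: 9.6
tcp_pos: [0.4994, -0.0192, 0.1874]
ee_rot: [[-0.988, 0.156, -0.008], [0.156, 0.988, 0.0], [0.008, -0.001, -1.0]]
wrist_force: [-13.6, 2.1, 7.6]
gripper_width: 0.008
gripper_force: 6.8
```

```bash
python3 - <<'E'
from h import *
q=imaging.capture("side");p=imaging.capture("top")
a=cv2.resize(q["frame"][150:310,270:430],(400,400),interpolation=2)
b=cv2.resize(p["frame"][190:310,260:380],(400,400),interpolation=2)
cv2.imwrite("pics/n2.png",np.hstack([a,b]))
E
```

```text
(no output)
```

View pics/n2.png

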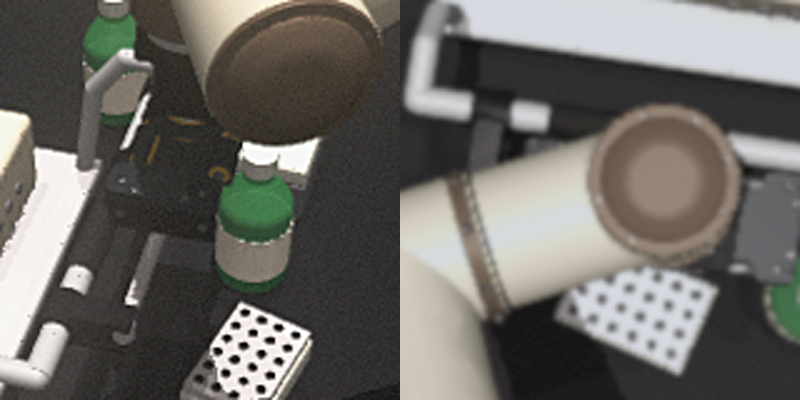

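In the side view (left) the lever, at about (145,270), is parallel to the bar with a gap, and the bar isn't touched. The force is about 15 N, so I'll hold here for over 2 s.

Call:
{"op": "apply_moves", "data": {
  "moves": [
    [[0,0,0],0],
    [[0,0,0],0],
    [[0,0,0],0],
    [[0,0,0],0],
    [[0,0,0],0]
  ]
}}

```text
time_s: 10.12
tcp_pos: [0.4994, -0.0191, 0.1874]
ee_rot: [[-0.988, 0.156, -0.008], [0.156, 0.988, 0.0], [0.008, -0.001, -1.0]]
wrist_force: [-13.7, 3.2, 6.8]
gripper_width: 0.007
gripper_force: 6.8
```

Call:
{"op": "apply_moves", "data": {
  "moves": [
    [[0,0,0],0],
    [[0,0,0],0],
    [[0,0,0],0],
    [[0,0,0],0],
    [[0,0,0],0]
  ]
}}

```text
time_s: 10.53
tcp_pos: [0.4994, -0.0191, 0.1874]
ee_rot: [[-0.988, 0.156, -0.008], [0.156, 0.988, 0.0], [0.008, -0.001, -1.0]]
wrist_force: [-12.2, 2.3, 7.5]
gripper_width: 0.004
gripper_force: 6.8
```

Call:
{"op": "apply_moves", "data": {
  "moves": [
    [[0,0,0],0],
    [[0,0,0],0],
    [[0,0,0],0],
    [[0,0,0],0],
    [[0,0,0],0]
  ]
}}

```text
time_s: 10.95
tcp_pos: [0.4994, -0.0192, 0.1874]
ee_rot: [[-0.988, 0.156, -0.008], [0.156, 0.988, 0.0], [0.008, -0.001, -1.0]]
wrist_force: [-12.7, 1.8, 7.0]
gripper_width: 0.002
gripper_force: 6.8
```

Call:
{"op": "apply_moves", "data": {
  "moves": [
    [[0,0,0],0],
    [[0,0,0],0],
    [[0,0,0],0],
    [[0,0,0],0],
    [[0,0,0],0]
  ]
}}

```text
time_s: 11.37
tcp_pos: [0.4994, -0.0191, 0.1874]
ee_rot: [[-0.988, 0.156, -0.008], [0.156, 0.988, 0.0], [0.008, -0.001, -1.0]]
wrist_force: [-12.1, 2.3, 7.4]
gripper_width: 0.003
gripper_force: 6.8
```

Call:
{"op": "apply_moves", "data": {
  "moves": [
    [[0,0,0],0],
    [[0,0,0],0],
    [[0,0,0],0],
    [[0,0,0],0],
    [[0,0,0],0]
  ]
}}

```text
time_s: 11.78
tcp_pos: [0.4994, -0.0192, 0.1874]
ee_rot: [[-0.988, 0.156, -0.008], [0.156, 0.988, 0.0], [0.008, -0.001, -1.0]]
wrist_force: [-14.3, 1.7, 7.1]
gripper_width: 0.005
gripper_force: 6.8
```

```bash
python3 - <<'E'
from h import *
s=r.sense();print(s["time_s"],np.round(s["wrist_force"],1),np.round(s["moment"],2),np.round(s["effort"],1),np.round(s["tcp_pos"],4))
E
```

```text
11.7833 [-14.3   1.7   7.1] [0.65 3.78 0.04] [ -0.9 -24.3  20.7   5.3   3.4   0. ] [ 0.4994 -0.0192  0.1874]
```

The force held steady at about 14 N for over 2 s with no creep. Now I'll let the lever back out gently.

Call:
{"op": "apply_moves", "data": {
  "moves": [
    [[0.001,0,0],0],
    [[0.001,0,0],0],
    [[0.002,0,0],0],
    [[0.002,0,0],0],
    [[0.002,0,0],0]
  ]
}}

```text
time_s: 12.2
tcp_pos: [0.4951, -0.018, 0.1876]
ee_rot: [[-0.988, 0.156, 0.001], [0.156, 0.988, 0.0], [-0.001, 0.0, -1.0]]
wrist_force: [-3.6, -1.3, -0.3]
gripper_width: 0.003
gripper_force: 1.6
```

Call:
{"op": "apply_moves", "data": {
  "moves": [
    [[0.003,0,0],0],
    [[0.003,0,0],0],
    [[0.003,0,0],0],
    [[0.003,0,0],0],
    [[0.003,0,0],0]
  ]
}}

```text
time_s: 12.62
tcp_pos: [0.4808, -0.0152, 0.1879]
ee_rot: [[-0.988, 0.155, 0.002], [0.155, 0.988, 0.001], [-0.002, 0.001, -1.0]]
wrist_force: [-1.1, 2.5, -0.4]
gripper_width: 0.007
gripper_force: 1.1
```

Call:
{"op": "apply_moves", "data": {
  "moves": [
    [[0.003,0,0],0],
    [[0.003,0,0],0],
    [[0.003,0,0],0],
    [[0.003,0,0],0],
    [[0.003,0,0],0]
  ]
}}

```text
time_s: 13.03
tcp_pos: [0.4654, -0.0135, 0.1878]
ee_rot: [[-0.988, 0.156, 0.001], [0.156, 0.988, 0.0], [-0.001, 0.0, -1.0]]
wrist_force: [-1.2, 1.3, -0.1]
gripper_width: 0.006
gripper_force: 0.7
```

Call:
{"op": "apply_moves", "data": {
  "moves": [
    [[0.003,0,0],0],
    [[0.003,0,0],0],
    [[0.003,0,0],0],
    [[0.003,0,0],0],
    [[0.003,0,0],0]
  ]
}}

```text
time_s: 13.45
tcp_pos: [0.4505, -0.0114, 0.1877]
ee_rot: [[-0.988, 0.156, 0.001], [0.156, 0.988, -0.0], [-0.001, -0.0, -1.0]]
wrist_force: [0.1, -0.3, -0.2]
gripper_width: 0.005
gripper_force: 0.0
```

Call:
{"op": "apply_moves", "data": {
  "moves": [
    [[0.004,0,0],0],
    [[0.006,0,0],0],
    [[0.01,0,0],0],
    [[0.01,0,0],0],
    [[0.01,0,0],0]
  ]
}}

```text
time_s: 13.87
tcp_pos: [0.4097, -0.005, 0.1875]
ee_rot: [[-0.988, 0.156, -0.0], [0.156, 0.988, -0.0], [0.0, -0.0, -1.0]]
wrist_force: [-0.7, 0.5, -0.1]
gripper_width: 0.002
gripper_force: 0.0
```

Call:
{"op": "apply_moves", "data": {
  "moves": [
    [[0.004,0,-0.02],0],
    [[0,-0.02,-0.02],0],
    [[0,-0.03,-0.01],0],
    [[0,-0.03,0],0],
    [[0,-0.03,0],0]
  ]
}}

```text
time_s: 14.28
tcp_pos: [0.3893, -0.1136, 0.2387]
ee_rot: [[-0.988, 0.154, 0.003], [0.154, 0.988, 0.0], [-0.003, 0.001, -1.0]]
wrist_force: [1.1, 0.1, -0.4]
gripper_width: 0.003
gripper_force: 0.0
```

Call:
{"op": "apply_moves", "data": {
  "moves": [
    [[0,-0.03,0],0],
    [[0,-0.03,0],0],
    [[0,-0.03,0],0],
    [[0,0,0],0],
    [[0,0,0],0]
  ]
}}

```text
time_s: 14.7
tcp_pos: [0.3748, -0.2027, 0.2374]
ee_rot: [[-0.987, 0.159, -0.0], [0.159, 0.987, 0.0], [0.0, 0.0, -1.0]]
wrist_force: [0.5, -0.1, 1.4]
gripper_width: 0.001
gripper_force: 0.0
```

```bash
python3 - <<'E'
from h import *
s=r.sense();print(s["time_s"],np.round(s["wrist_force"],1),np.round(s["tcp_pos"],4))
q=imaging.capture("side");p=imaging.capture("top")
a=cv2.resize(q["frame"][140:320,270:430],None,fx=2.4,fy=2.4)
b=cv2.resize(p["frame"][180:315,260:460],(a.shape[1],a.shape[0]))
cv2.imwrite("pics/n3.png",np.hstack([a,b]))
for n,c in(("side",q),("top",p)):
    for t in("lever_blade",):
        for d in models.cut_out(c,t)[:1]:
            ys,xs=np.nonzero(d["region"]);g=np.array([onz(c,(x,y),.2)[:2] for x,y in zip(xs,ys)])
            v=cv2.fitLine(g.astype(np.float32),cv2.DIST_HUBER,0,.001,.001).ravel();print(n,np.degrees(np.arctan2(v[0],v[1])))
    for t in("thumb_tip","cold_block","reagent_bottle","tube_rack","tip_box"):
        for d in models.place_of(c,t)[:3]:
            w=np.array(d["at"])*[640,480];print(n,t,round(d["confidence"],2),w.round(1))
E
```

```text
14.7 [ 0.5 -0.1  1.4] [ 0.3748 -0.2027  0.2374]
side 25.950151
side thumb_tip 0.52 [329.1 423.5]
side cold_block 0.86 [367.8 300.9]
side cold_block 0.8 [420.3 395.9]
side reagent_bottle 0.78 [316.5 191.9]
side reagent_bottle 0.65 [380.8 217.4]
side reagent_bottle 0.59 [368.9 260.1]
side tube_rack 0.79 [327.5 422.8]
top 27.03612
top thumb_tip 0.4 [396.9 235.9]
top cold_block 0.97 [333.7 282.7]
top cold_block 0.74 [255.1 323.5]
top cold_block 0.16 [399.6 235. ]
top reagent_bottle 0.96 [464.1 224.1]
top reagent_bottle 0.84 [424.7 237.4]
top reagent_bottle 0.83 [381.  278.4]
top tube_rack 0.78 [225.6 258. ]
top tip_box 0.57 [432.1 287.4]
```

View pics/n3.png

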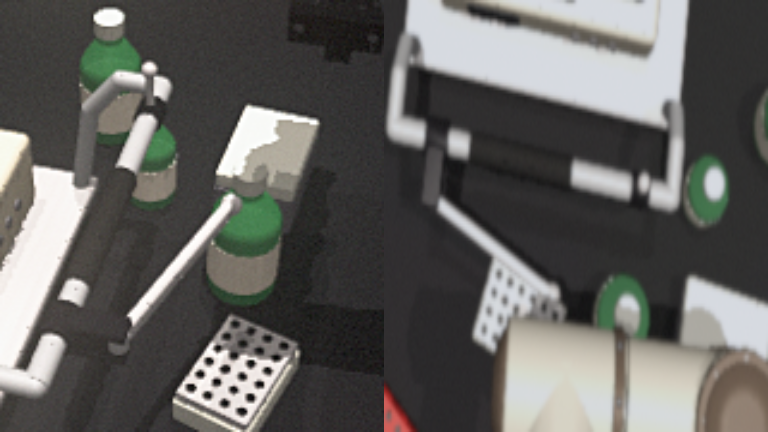

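The lever is back at rest: its fitted angle is 26–27°, as at the start. Everything else stands where it was, and the arm is clear.

```bash
python3 -c "
from h import *
print(r.finish_job())"
```

```text
the job is handed in; nothing more can be done
None
```

I pressed the brake lever to its stop, leaned on it at about 14 N for just over 2 s with no further movement, eased it back to rest, moved the arm clear, and handed the job in; the hand-in returned no verdict.

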